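# Jack up a support under a wooden tree

## Task

A wooden fir-tree cut-out lies on the riser block with its trunk sticking out over the little scissor jack. Turn the jack's knob to raise its platform until it just touches the underside of the trunk and supports it, without noticeably lifting or shifting the tree, then let go of the knob. Leave the sanding block, the small tree and the glue bottle beside the jack where they are.

Things in the scene. Friction and masses are not known exactly. Their poses are not given: they have to be found in the camera images.
- knob (a joint): angle of the jack's knob in rad, 0 to 12. It grows as the knob turns clockwise seen from above, and the platform then rises 4.0 mm per rad (25 mm per full turn); anticlockwise lowers it. The knob turns against light friction (about 0.1 N m) and stays where it is left; it does not get noticeably harder to turn when the platform meets the trunk.
- knob_grip (a point): centre of the jack's knob: a black upright bar, 60 mm long (along this point's x), 16 mm thick (along its y) and 30 mm high, on a vertical axis that passes through this point 117 mm above the bench. The bar spans heights 102 to 132 mm; below it are a thin stem and a grey gear housing 46 mm square with its top at 80 mm (a steel collar to 86 mm). The housing is part of the jack, which is fixed to the bench.
- platform: the jack's square steel platform, 110 x 110 mm and 8 mm thick; origin at the centre of its top face, x pointing away from the knob, whose axis lies 150 mm away on the -x side. Carried on scissor links; it only moves straight up and down with the knob (top face between 70 and 118 mm high).
- trunk_under (a point): point on the flat underside of the tree's trunk, on its centre line, 30 mm from the trunk's end, roughly above the middle of the platform; z is up. The trunk is 50 mm wide and 100 mm long. At the start it is level, at the height of the riser's top, 105 mm, 10 to 23 mm above the platform.
- tree: the loose wooden fir-tree cut-out, 330 mm long, 160 mm wide, 32 mm thick, 0.3 to 0.6 kg, lying flat on the riser under its own weight; origin on the underside at the end of the trunk, y towards the top of the tree, z up. It is not to be handled.
- crown (a point): point on the upper face of the tree's crown, above the riser, 185 mm from the trunk's end
- riser: fixed wooden block under the crown, 150 x 160 mm, 105 mm high; origin at the centre of its underside
- sanding_block: cork sanding block with a brown paper sole, 60 x 110 x 32 mm, loose bystander near the jack; origin at the centre of its underside
- small_tree: small wooden fir-tree cut-out, 139 mm long, 67 mm wide, 30 mm thick, lying flat, loose bystander; origin on its underside at the end of its trunk, y towards its top
- glue: white plastic glue bottle, 56 mm diameter, 150 mm tall, loose bystander near the jack; origin at the centre of its underside

How it is judged (in metres and radians):
At the end, for the whole second after the job is handed in: The platform bears on the underside of the trunk (more than 0.2 N), the trunk is lifted less than 5 mm above where it lay (its marked point is below 110 mm), the tree has not shifted (crown less than 12 mm, trunk less than 15 mm), and tree and platform are at rest (contact force between platform and tree above 0.2 N and height (world z) of trunk_under below 0.11 m and distance of crown from where it was at the start of the episode below 0.012 m and distance of trunk_under from where it was at the start of the episode below 0.015 m and linear speed of tree below 0.01 m/s and linear speed of platform below 0.003 m/s); the robot touches nothing.
It fails at once if the trunk is jacked up or pushed by more than 20 mm (distance of trunk_under from where it was at the start of the episode above 0.02 m).
It fails at once if a bystander is moved by more than 30 mm (distance of any of sanding_block, small_tree, glue from where it was at the start of the episode above 0.03 m).
It also fails if it takes over 72 s, if anything falls off the work surface, if the arm or the gripper's body presses on something with over 40 N, if the wrist force passes 120 N, or if a joint passes its speed limit or range.

## Robot

A 7-joint arm with a two-finger parallel gripper is mounted at the origin on the work surface. World frame = base frame: x ahead of the robot, y to its left, z up, the work surface at z = 0. Lengths are in m, angles in degrees, forces in N, time in s.
With the tool pointing down it reaches from about 0.425 to 1.025 m from the base axis. Payload 3.6 kg.
Tool frame: the origin (TCP) lies at the centre of the arm's flange, where the gripper is bolted on; the fingertips stand 173 mm ahead of it and the grasp point (between the pads) lies 155 mm ahead of it; z points along the fingers, y is the line along which they close (so a half turn about z gives the same grasp; the last joint's range is limited). The gripper opens to 85 mm and grips with 20 to 120 N. Pads are 22 mm wide; open, the fingers measure 114 mm over their backs; the gripper's body (76 mm by 85 mm) begins 54 mm behind the grasp point. The pads swing forward as they close: fully open they stand 13 mm farther back than shut.
Start: joints at [-71.247, 33.873, 2.773, 92.16, -1.908, 54.013, -1.931], TCP at [0.296, 0.662, 0.405] pointing down, gripper open.
Joint ranges: [-153.93, 153.93], [-27.13, 128.08], [-72.61, 78.16], [10.71, 143.7], [-87.88, 267.88], [4.46, 118.87], [-176.78, 176.78]. Speed limits (degrees/s): [147.25, 147.25, 180, 180, 180, 180, 180].

## Interface

Orientations are given as [roll, pitch, yaw] about the fixed x, y, z axes, in that order (R = Rz(yaw) Ry(pitch) Rx(roll)).
In Python, from bench import * gives the robot as it stands. Calls block until the motion is done:
- movep(position, orientation): joint-space move of the TCP to a pose.
- move_straight(position, max_speed=0.15, rot=None, threshold=None): straight line of the TCP; rot=None keeps the orientation; max_speed is the mean speed in m/s. With threshold (N) it stops when the force on the tool has changed by that much, and returns True; else False.
- goto_joints(angles): joint-space move.
- set_gripper(opening, strength=None): finger opening in m; strength is the grip in N (None keeps the last); returns when the fingers have stopped.
- dwell(seconds).
- inverse_kinematics(position, orientation): joint angles nearest the present ones, or None.
- observe(): the state.
- get_image(name): name is "scene" or "top"; returns a dict with "frame" (400x640x3 uint8, blue, green, red), "fx", "fy", "cx", "cy" (pixels), "eye" and "attitude" of the camera in the world. Camera axes: x right, y down, z forward; pixel columns grow to the right and rows downward; lengths in m; the calibration is good to about 2 mm. A picture is of the moment at which its call begins. There is no depth.
A pose or a line that the arm cannot do raises PlanningError and nothing moves.
- finish_job(): hands the job in; it is judged then, once.
Trained networks look in a picture, given as the dict that the camera call returned (one of the last four; its "shot" number tells which), for a name from the list of things; names that differ only in an ending like _2 or _b are one class to them, and where a whole thing is asked for, a point or a joint stands for the part that bears it (a point fixed in the world has none). Each returns a list of dicts, best first, with "score" (0 to 1); they miss things now and then, are a little off and sometimes report something else, mostly with a low value. They report only what shows in the picture. A call takes as long as a camera call.
- search_frame(target, picture): "position" ([x, y, z] in m, in the coordinates of the camera as it stood for that picture, good to about 4 mm: the middle of the surface that is visible of it).
The state is a dict: "t": time; "joint_positions": joint angles; "qvel": joint speeds; "effort": joint torques, N m; "position": TCP position; "tool_rot": TCP orientation; "contact_force": force on the tool from outside, world axes, zero at the start; "wrist_torque": the same for the moment, N m; "grip_width": finger opening in m; "gripper_force": force on a finger pad.
Only numpy, scipy, OpenCV 4.12 (cv2) and the standard library are available. Lean on these libraries where they do the work, as an engineer would, in place of code of your own. Each camera call takes 0.05 s, during which the arm holds its last target. There are 200 camera calls.

## Working session

There is one attempt and no reset: what is moved stays moved. The work goes in short steps, each a Python script; the robot and the scene stay as the last script left them, time stands still between calls to the robot, and variables do not carry over. Pictures are saved under pics/ and viewed, at most 10 in all, crops included, and the job is handed in when it is done.

```bash
mkdir -p pics
cat > h.py <<'E'
from bench import *
import numpy as np, cv2
from scipy.spatial.transform import Rotation as R
def cam(p):
    a=np.array(p["attitude"],float)
    M=a if a.shape==(3,3) else (R.from_euler('xyz',a,degrees=True).as_matrix() if a.size==3 else R.from_quat(a).as_matrix())
    return M,np.array(p["eye"])
def find(n,p):
    M,e=cam(p)
    return [(round(d["score"],2),np.round(M@np.array(d["position"])+e,4)) for d in search_frame(n,p)[:2]]
def proj(P,p):
    M,e=cam(p); c=M.T@(np.array(P)-e); return np.array([p["fx"]*c[0]/c[2]+p["cx"],p["fy"]*c[1]/c[2]+p["cy"]])
def ray(u,v,z,p):
    M,e=cam(p); d=M@np.array([(u-p["cx"])/p["fx"],(v-p["cy"])/p["fy"],1]); return e+d*(z-e[2])/d[2]
E
python3 - <<'E'
from h import *
for n in ("scene","top"):
    p=get_image(n); cv2.imwrite(f"pics/{n}0.png",p["frame"])
    print(n,p["attitude"],p["eye"],p["fx"],p["cx"],p["cy"])
    for t in ("knob_grip","platform","tree","riser","sanding_block","small_tree","glue"): print(t,find(t,p))
print(observe())
E
```

```text
scene [-1.23082793e+02 -3.65308969e-03  9.03836008e+01] [1.35675858 0.0748816  0.6018008 ] 374.96304038022345 323.63333594739976 203.48075446350393
knob_grip [(0.62, array([0.5638, 0.0339, 0.1181]))]
platform [(0.85, array([0.7249, 0.0824, 0.0885]))]
tree [(0.66, array([ 0.7493, -0.0701,  0.1308]))]
riser [(0.7, array([ 0.7982, -0.0705,  0.0626])), (0.17, array([0.5626, 0.0238, 0.1223]))]
sanding_block [(0.94, array([0.5582, 0.1855, 0.0293]))]
small_tree [(0.73, array([0.6743, 0.2064, 0.0311]))]
glue [(0.71, array([ 0.5992, -0.1478,  0.1072]))]
top [-174.75601627   -0.66343338  -90.49043206] [0.51406827 0.07920595 1.12990447] 450.0785754822557 316.27710819274427 207.74969845129132
knob_grip [(0.78, array([0.5552, 0.0275, 0.1298]))]
platform [(0.68, array([ 0.5852, -0.1418,  0.0987]))]
tree [(0.78, array([ 0.7223, -0.0688,  0.139 ]))]
riser [(0.74, array([ 0.6939, -0.1098,  0.1039])), (0.2, array([ 0.7213, -0.0677,  0.14  ]))]
sanding_block [(0.73, array([ 0.6948, -0.1089,  0.106 ])), (0.65, array([0.5317, 0.1853, 0.0329]))]
small_tree [(0.88, array([0.6588, 0.2084, 0.031 ]))]
glue [(0.59, array([ 0.5818, -0.1392,  0.1016]))]
{'t': 0.8, 'joint_positions': array([-71.24802453,  33.86913836,   2.7740948 ,  92.15961557,
        -1.90856969,  54.01126522,  -1.93097005]), 'qvel': array([-0.0429292 , -0.0184609 , -0.07373357, -0.03091464,  0.07358507,
        0.00131925, -0.01058709]), 'effort': array([ 5.09833899e-04, -5.48555803e+01,  1.54606953e+00, -1.98526347e+01,
        9.40106926e-03,  1.41112832e-03,  4.99954382e-06]), 'position': array([0.296147  , 0.6617606 , 0.40475912]), 'tool_rot': array([1.79993757e+02, 1.06266522e-03, 1.55891499e+02]), 'contact_force': array([-0.16904149, -0.63971476,  0.3084545 ]), 'wrist_torque': array([-0.01122106, -0.00285972, -0.05350868]), 'gripper_force': 0.0, 'grip_width': 0.08580867555408295}
```

View pics/scene0.png

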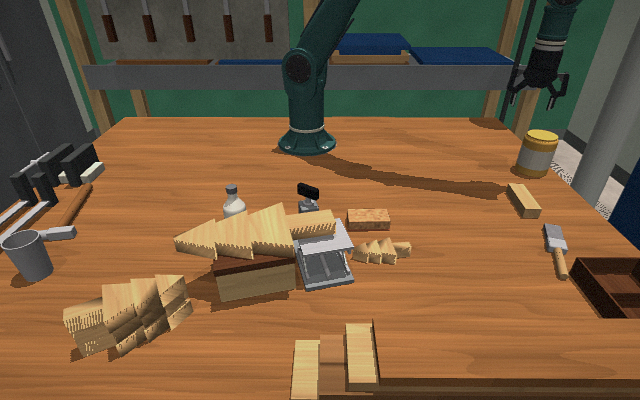

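View pics/top0.png

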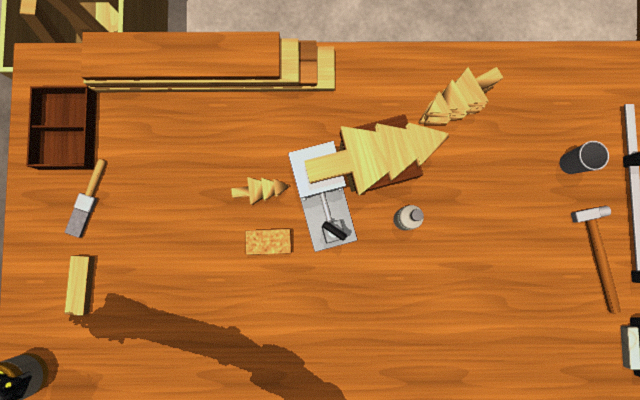

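The scene shows the tree on the riser with its trunk over the platform at about (322,235) in scene. In the top picture the knob bar runs from about (322,222) to (346,240), with the glue bottle at (409,217) and the sanding block at (268,241). Next I'll measure the bar.

Run:
```python
from h import *
p=get_image("top"); np.save("top0.npy",p["frame"])
f=p["frame"]; r=f[205:255,300:370]
m=(r.max(2)<45).astype(np.uint8)
n,l,s,c=cv2.connectedComponentsWithStats(m); print(s,c)
k=1+np.argmax(s[1:,4]); ys,xs=np.where(l==k); pts=np.c_[xs+300,ys+205].astype(np.float32)
print(cv2.minAreaRect(pts))
W=np.array([ray(u,v,0.125,p)[:2] for u,v in pts]); 
print(W.mean(0),cv2.minAreaRect((W*1000).astype(np.float32)))
w,V=np.linalg.eigh(np.cov(W.T)); print(np.degrees(np.arctan2(V[1,1],V[0,1])))
cv2.imwrite("pics/k0.png",cv2.resize(f[130:260,280:400],None,fx=4.5,fy=4.5,interpolation=cv2.INTER_CUBIC))
s=get_image("scene");cv2.imwrite("pics/s0.png",cv2.resize(s["frame"][170:300,260:400],None,fx=4.5,fy=4.5,interpolation=cv2.INTER_CUBIC))
```

```text
[[   0    0   70   50 3354]
 [  22   17   25   18  146]] [[34.50178891 24.46273107]
 [34.45890411 25.35616438]]
((334.1911315917969, 230.48912048339844), (25.85416030883789, 7.119906902313232), 32.2756462097168)
[0.55521515 0.02662123] ((554.9371948242188, 27.22752571105957), (57.658653259277344, 15.937005996704102), 57.23643493652344)
56.814719469732715
```

View pics/k0.png

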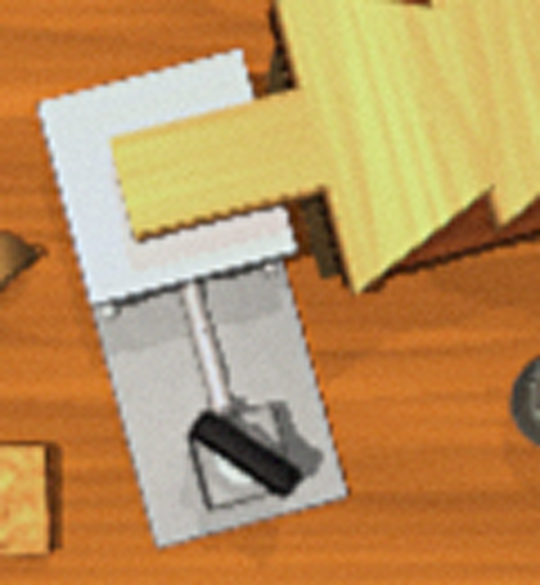

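View pics/s0.png

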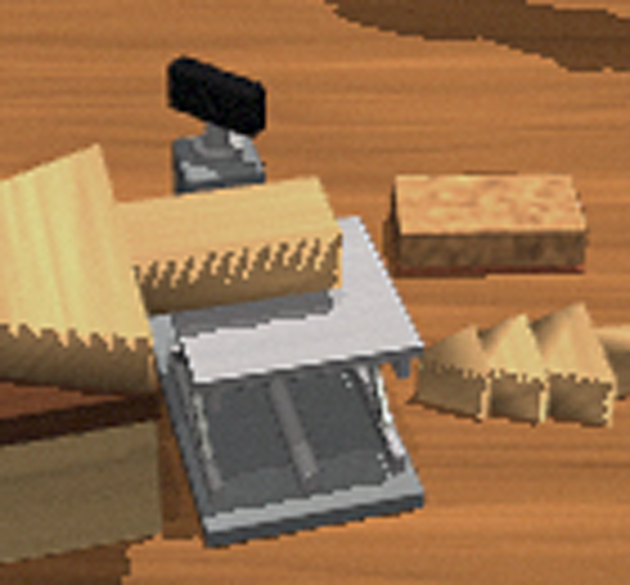

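Top crop: the bar is centred at about (334,230), at yaw 57°, and the way in from above is clear. Scene crop: the trunk is clearly above the platform, whose front corner is at (354,248). I'll triangulate the platform height and check the IK options.

Run:
```python
from h import *
from scipy.optimize import least_squares
t=get_image("top"); s=get_image("scene")
np.save("s0.npy",s["frame"])
k=lambda u,v,a,b:np.array([u/4.5+a-.4,v/4.5+b-.4])
for T,S in ((k(40,103,280,130),k(424,347,260,170)),(k(240,50,280,130),k(195,382,260,170))):
    r=least_squares(lambda P:np.r_[proj(P,t)-T,proj(P,s)-S],[.7,.08,.09]); print(r.x,r.fun)
# fit height with knob geometry: platform (x,y,z,yaw)
T=[k(40,103,280,130),k(240,50,280,130),k(296,254,280,130),k(95,303,280,130)];S=[k(424,347,260,170),k(195,382,260,170)]
def res(q):
    c,d=np.cos(q[3]),np.sin(q[3]); X=np.array([c,d,0]);Y=np.array([-d,c,0]); C=q[:3]
    c4=[C+.055*(a*X+b*Y) for a,b in((1,1),(1,-1),(-1,-1),(-1,1))]
    return np.concatenate([proj(c4[i],t)-T[i] for i in range(4)]+[proj(c4[i],s)-S[i] for i in range(2)])
r=least_squares(res,[.7,.06,.09,.25]); print(r.x,np.degrees(r.x[3]),np.round(r.fun,1),"knob",r.x[:2]-.15*np.array([np.cos(r.x[3]),np.sin(r.x[3])]))
for y in (57,-123):
    for dy in (0,):
        print(y,inverse_kinematics([.555,.027,.35],[180,0,y]))
for tgt in ([.555,.027,.35],):
    for y in (57,-123): 
        for d in range(0,-331,-60): 
            yy=(y+d+180)%360-180; q=inverse_kinematics(tgt,[180,0,yy]); print(yy,None if q is None else np.round(q,0))
```

```text
[0.73998586 0.13281559 0.09075729] [-1.04643757 -0.04323692 -0.94739289  0.02250301]
[0.76701398 0.0272584  0.09199857] [-0.58137659  0.02531847 -0.50995481 -0.01787881]
[0.70030694 0.06542859 0.0912836  0.2590996 ] 14.845313749667513 [-1.   0.2 -0.2 -0.1 -0.  -0.7 -0.9  0.7 -1.  -0.4 -1.   0.4] knob [0.55531378 0.02699704]
57 [-29.72490743  28.98927426  30.72770531 117.79330462 -23.13657612
  39.06735004 -16.89998569]
-123 [  1.76191599  26.36314895 -12.31861567 116.43684021   8.84017882
  38.05911903 130.70951796]
57 [-30.  29.  31. 118. -23.  39. -17.]
-3 [-37.  32.  42. 118. -32.  42. -68.]
-63 [ -50.   45.   68.  119.  -53.   55. -106.]
-123 [  2.  26. -12. 116.   9.  38. 131.]
177 [-10.  26.   3. 117.  -2.  37.  82.]
117 [-20.  27.  18. 117. -13.  37.  33.]
-123 [  2.  26. -12. 116.   9.  38. 131.]
177 [-10.  26.   3. 117.  -2.  37.  82.]
117 [-20.  27.  18. 117. -13.  37.  33.]
57 [-30.  29.  31. 118. -23.  39. -17.]
-3 [-37.  32.  42. 118. -32.  42. -68.]
-63 [ -50.   45.   68.  119.  -53.   55. -106.]
```

Platform top is at about 91 mm, so the gap is about 14 mm and contact should come at about 195° of turn. Starting at yaw -123 (j7 = 131) allows a single grip. Moving in now.

Run:
```python
from h import *
q=inverse_kinematics([.555,.027,.36],[180,0,-123]); print(q)
movep([.555,.027,.36],[180,0,-123]); print(observe()["t"],observe()["joint_positions"])
print(move_straight([.555,.027,.275],0.08,threshold=8))
set_gripper(0.0,50)
o=observe(); print(o["t"],o["position"],o["tool_rot"],o["grip_width"],o["gripper_force"],o["contact_force"],o["wrist_torque"],o["joint_positions"])
p=get_image("scene"); np.save("s1.npy",p["frame"]); t=get_image("top"); np.save("t1.npy",t["frame"])
a=p["frame"][150:300,240:400]; b=t["frame"][120:270,270:420]
cv2.imwrite("pics/g1.png",cv2.resize(np.hstack([a,b]),None,fx=2.5,fy=2.5,interpolation=cv2.INTER_CUBIC))
```

```text
[  1.41588006  25.51919146 -11.8107078  116.01988698   8.01816984
  39.20980386 131.50051022]
3.4417 [  1.36148394  25.52365073 -11.85665505 115.99463143   8.00841375
  39.20571229 131.48918131]
False
5.2833 [0.55436826 0.02731376 0.27524068] [ 1.79923223e+02 -4.80524036e-02 -1.22985989e+02] 0.01533619925743586 49.86052215099335 [-2.85872249  1.43977955  4.66335377] [ 0.18283848  0.47987664 -0.0031366 ] [ -0.41835045  32.71633383  -9.67221466 119.15139799  10.75636162
  29.02270905 128.99553473]
```

View pics/g1.png

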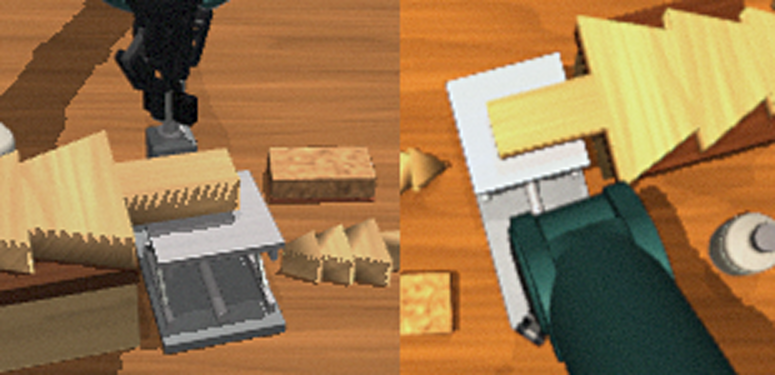

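The knob is gripped squarely, at a width of 15 mm. Now I'll turn it in steps and track the trunk and platform by optical flow.

```bash
cat >> h.py <<'E'
def flow(a,b,pts):
    g=lambda f:cv2.resize(cv2.cvtColor(f,cv2.COLOR_BGR2GRAY),None,fx=4,fy=4,interpolation=cv2.INTER_CUBIC)
    P=np.float32(pts)*4; n,st,e=cv2.calcOpticalFlowPyrLK(g(a),g(b),P.reshape(-1,1,2),None,winSize=(29,29),maxLevel=2)
    return ((n.reshape(-1,2)-P)/4).round(2), st.ravel()
TRUNK=[(331,210),(335,221),(325,225),(312,227),(300,231)]
CROWN=[(282,203),(230,222),(200,235)]
PLAT=[(354,248),(303,255.5)]
def report(tag):
    p=get_image("scene"); f=p["frame"]; np.save("s_%s.npy"%tag,f); r=np.load("s1.npy")
    o=observe(); print(tag,"t",round(o["t"],1),"yaw",o["tool_rot"][2].round(1),"F",o["contact_force"].round(1),"Tz",o["wrist_torque"].round(2),"w",round(o["grip_width"],4))
    for n,P in(("trunk",TRUNK),("crown",CROWN),("plat",PLAT)): print("  ",n,flow(r,f,P)[0].tolist())
    return f
E
python3 - <<'E'
from h import *
q=np.array(observe()["joint_positions"]); np.save("q.npy",q)
for d in (20,80,140,165):
    g=q.copy(); g[6]-=d; goto_joints(g); dwell(.2); f=report(str(d))
p=get_image("scene"); M=lambda z:proj([.74,.133,z],p)
print("px per 10mm",M(.1)-M(.09))
cv2.imwrite("pics/r165.png",cv2.resize(f[170:270,270:370],None,fx=6,fy=6,interpolation=cv2.INTER_CUBIC))
E
```

```text
20 t 6.1 yaw -142.9 F [-4.2  4.   4.3] Tz [0.61 0.73 0.05] w 0.0153
   trunk [[-0.009999999776482582, -0.019999999552965164], [0.05999999865889549, -0.25], [-0.009999999776482582, 0.009999999776482582], [-0.0, 0.009999999776482582], [0.009999999776482582, 0.0]]
   crown [[0.0, 0.009999999776482582], [-0.05000000074505806, -0.019999999552965164], [-0.0, -1.4199999570846558]]
   plat [[-0.0, -0.17000000178813934], [-0.05000000074505806, -0.3100000023841858]]
80 t 7.3 yaw 157.2 F [-3.2  7.2  4.9] Tz [ 1.29  0.95 -0.05] w 0.0152
   trunk [[0.03999999910593033, 0.009999999776482582], [0.28999999165534973, -1.1100000143051147], [0.009999999776482582, -0.0], [0.009999999776482582, 0.0], [0.009999999776482582, 0.0]]
   crown [[0.009999999776482582, 0.019999999552965164], [-0.05000000074505806, 0.07999999821186066], [-0.03999999910593033, -0.23000000417232513]]
   plat [[0.18000000715255737, -2.0], [-0.20999999344348907, -1.9600000381469727]]
140 t 8.5 yaw 97.2 F [-2.1  9.6  2.1] Tz [ 1.71  0.4  -0.06] w 0.0151
   trunk [[0.019999999552965164, 0.009999999776482582], [0.3100000023841858, -1.09
[... 238 characters left out ...]
322], [-0.09000000357627869, 1.4199999570846558]]
   plat [[0.019999999552965164, -3.2899999618530273], [-0.3100000023841858, -3.5899999141693115]]
165 t 9.3 yaw 72.2 F [ 0.3  8.6 -0.2] Tz [ 1.65  0.06 -0.1 ] w 0.0154
   trunk [[0.019999999552965164, -0.019999999552965164], [0.3700000047683716, -1.2100000381469727], [-0.009999999776482582, 0.0], [0.009999999776482582, -0.009999999776482582], [0.009999999776482582, -0.009999999776482582]]
   crown [[-0.029999999329447746, 0.0], [0.03999999910593033, -0.03999999910593033], [-0.3199999928474426, 2.1600000858306885]]
   plat [[0.20000000298023224, -4.03000020980835], [-0.3400000035762787, -4.03000020980835]]
px per 10mm [ 0.20275659 -3.67450075]
```

View pics/r165.png

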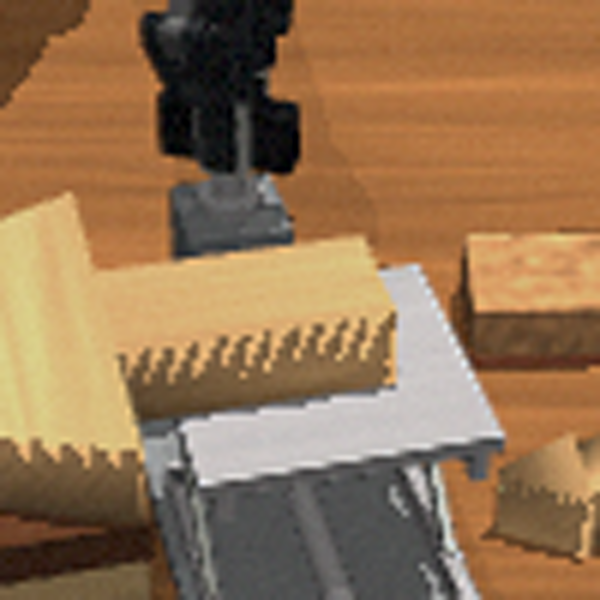

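The platform now almost closes the gap, and the trunk has not moved (noise about 0.02 px; 1 mm is about 0.37 px). I'll use small steps until the trunk end rises by a fraction of a millimetre.

Run:
```python
from h import *
q=np.load("q.npy"); r=np.load("s1.npy")
for d in np.arange(170,251,5):
    g=q.copy(); g[6]-=d; goto_joints(g); dwell(.1)
    f=get_image("scene")["frame"]; v=flow(r,f,TRUNK)[0][:,1]; print(d,v.tolist(),flow(r,f,PLAT)[0][:,1].tolist())
    if np.median(v[[0,2,3]])<-0.3: break
report("end")
```

```text
170 [0.019999999552965164, -1.2599999904632568, 0.009999999776482582, 0.0, -0.009999999776482582] [-4.019999980926514, -4.159999847412109]
175 [-0.0, -1.2899999618530273, 0.009999999776482582, -0.0, 0.0] [-4.130000114440918, -4.429999828338623]
180 [0.0, -1.4299999475479126, 0.009999999776482582, -0.0, -0.0] [-4.5, -4.789999961853027]
185 [-0.009999999776482582, -1.25, 0.019999999552965164, -0.0, -0.009999999776482582] [-4.809999942779541, -4.849999904632568]
190 [-0.23999999463558197, -1.309999942779541, -0.029999999329447746, 0.0, -0.3400000035762787] [-4.920000076293945, -4.900000095367432]
195 [-0.44999998807907104, -1.4199999570846558, -0.009999999776482582, -0.05999999865889549, -0.4099999964237213] [-4.989999771118164, -4.96999979019165]
200 [-0.6000000238418579, -1.5, -0.07000000029802322, -0.25999999046325684, -0.44999998807907104] [-5.019999980926514, -4.960000038146973]
205 [-0.7400000095367432, -2.549999952316284, -0.10999999940395355, -0.2800000011920929, -0.5400000214576721] [-5.03000020980835, -5.090000152587891]
210 [-0.9399999976158142, -2.240000009536743, -0.4300000071525574, -0.44999998807907104, -0.550000011920929] [-5.079999923706055, -5.28000020980835]
end t 13.0 yaw 27.1 F [ 2.6  6.3 -3.1] Tz [ 1.31 -0.35 -0.08] w 0.0157
   trunk [[-0.3499999940395355, -0.949999988079071], [0.27000001072883606, -2.2899999618530273], [0.36000001430511475, -0.5099999904632568], [0.3100000023841858, -0.4399999976158142], [0.3700000047683716, -0.550000011920929]]
   crown [[-0.1899999976158142, -0.4000000059604645], [-0.30000001192092896, -0.3700000047683716], [-0.15000000596046448, 0.5699999928474426]]
   plat [[0.019999999552965164, -5.079999923706055], [-0.4099999964237213, -5.260000228881836]]
```

The trunk first moved at about 187° and has now risen about 1.6 mm, so it is supported. Releasing and retreating.

Run:
```python
from h import *
set_gripper(0.085); p=np.array(observe()["position"]); p[2]=.40
move_straight(p,0.1); dwell(.5)
f=report("rel"); o=observe(); print(o["position"],o["grip_width"])
t=get_image("top"); s=get_image("scene")
for n in ("sanding_block","small_tree","glue"): print(n,find(n,s))
cv2.imwrite("pics/fin.png",cv2.resize(f[150:300,190:400],None,fx=3.5,fy=3.5,interpolation=cv2.INTER_CUBIC))
```

```text
rel t 15.6 yaw 27.0 F [ 0.1 -0.1 -0.2] Tz [-0.06  0.01  0.02] w 0.0848
   trunk [[-0.3199999928474426, -0.9599999785423279], [0.1899999976158142, -2.3499999046325684], [0.4000000059604645, -0.5799999833106995], [0.3199999928474426, -0.49000000953674316], [0.44999998807907104, -0.699999988079071]]
   crown [[-0.18000000715255737, -0.36000001430511475], [-0.30000001192092896, -0.3400000035762787], [-0.1599999964237213, -0.25999999046325684]]
   plat [[0.05000000074505806, -5.079999923706055], [-0.3700000047683716, -5.260000228881836]]
[0.55434675 0.02719938 0.3999751 ] 0.08481948987673353
sanding_block [(0.65, array([0.559 , 0.184 , 0.0319]))]
small_tree [(0.65, array([0.6746, 0.2061, 0.0277]))]
glue [(0.58, array([ 0.6012, -0.1493,  0.1083])), (0.18, array([ 0.7501, -0.0675,  0.1378]))]
```

View pics/fin.png

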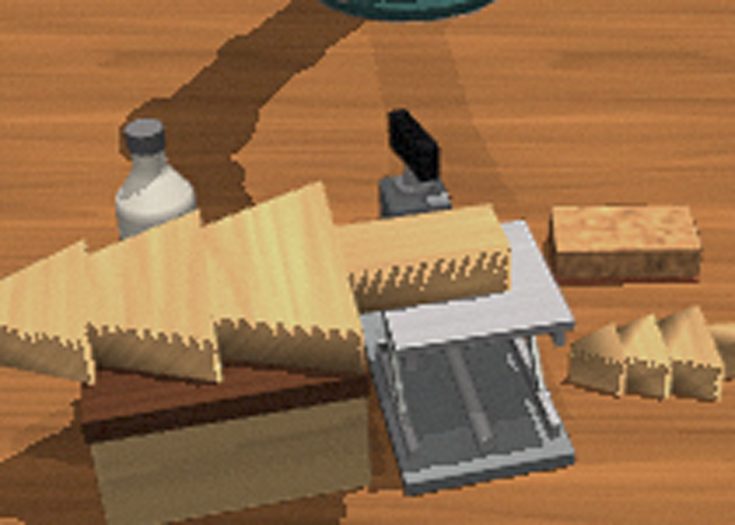

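The platform touches the trunk, the tree stays in place (raised 1–2 mm, stable), the bystanders have not moved and the gripper is clear.

```bash
python3 -c "
from bench import *
print(finish_job())"
```

```text
the job is handed in; nothing more can be done
None
```

The job is handed in, though no verdict came back: I turned the knob about 210° until the platform supports the trunk (raised about 1–2 mm, judged from the camera images), then let go and backed off, with the bystanders where they were.

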